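# Fit a burr in the die grinder's collet

### The arm

A 6-joint arm with a two-finger parallel gripper is mounted at the origin on a cart in front of the work surface, level with it; the furniture and walls round the work are solid. World frame = base frame: x ahead of the robot, y to its left, z up, the work surface at z = 0. Lengths are in m, angles in rad, forces in N, time in s.
With the tool pointing down it reaches from about 0.4 to 0.825 m from the base axis. Payload 7 kg.
Tool frame: the origin (TCP) lies at the very end of the fingers, on their centre line; the grasp point (between the pads) lies 19 mm behind it; z points along the fingers, y is the direction in which the jaws open and shut (so a half turn about z gives the same grasp; the last joint's range is limited). The gripper opens to 85 mm and grips with 20 to 120 N. Pads are 22 mm wide; open, the fingers measure 114 mm over their backs; the gripper's body (76 mm by 85 mm) begins 54 mm behind the grasp point. The pads swing forward as they close: fully open they stand 13 mm farther back than shut.
Start: joints at [1.57, 0.359, 0.012, 0, -1.224, -0.288], TCP at [0.192, 0.647, 0.231] pointing down, gripper open.
Joint ranges: [-3.07, 3.07], [-1.43, 2.12], [-1.02, 1.25], [-3.03, 1.67], [-3.05, -0], [-3.03, 3.03]. Speed limits (rad/s): [2.39, 2.39, 3.01, 3.14, 3.14, 3.14].

### API

Orientations are given as a rotation vector (axis times angle).
In Python, from station import r gives the robot as it stands.
- The arm moves only by the shell command python3 -m jog 'ROWS' [FORCE]. ROWS is JSON, a list that holds one entry, the list of rows, each a list of 7 numbers: the closure, from -1 (fully open) to 1 (shut), then the shift along the world's x, y, z in units of 30 mm (1.0 is 30 mm), then the turn, a rotation vector about the world's x, y, z in units of 6 degrees (1.0 is 6 degrees). A call has 1 to 5 rows; each row is the pose to reach, as a shift and turn from the pose commanded when the call began; what a row does not reach only later rows make up. A row lasts 1/10 s, in which the tool goes at most 50 mm and 8.59 degrees, less where a joint would pass 70% of its speed; a pose out of reach is approached as far as the arm can. A call with a gripper value outside its range is refused whole. The fingers move at their own pace and stop on an object; FORCE is the grip in N (left out, the last holds). Time passes only in rows, so rows that repeat a pose let the fingers close. It gives the time, the measured TCP pose, the force and the opening at its end, in the units of the state.
- r.state(): the state, without advancing time (a new reading comes with each control period).
- r.grab_frame(name): name is "side" or "top" or "wrist"; returns a dict with "image" (400x640x3 uint8, red, green, blue), "camera_matrix" (3x3 intrinsics, pixels), "position" and "orientation" of the camera in the world. Camera axes: x right, y down, z forward; pixel columns grow to the right and rows downward; lengths in m; the calibration is good to about 2 mm. A picture is of the moment at which its call begins. There is no depth.
- r.sign_off(): hands the job in, once; it reports no verdict.
The state is a dict: "clock": time; "qpos": joint angles; "joint_vel": joint speeds; "joint_efforts": joint torques, N m; "eef_pos": TCP position; "tcp_rot": TCP orientation; "wrist_force": force on the tool from outside, world axes, zero at the start; "ft_torque": the same for the moment, N m; "opening": opening from 0.0 (shut) to 1.0 (fully open).
Only numpy, scipy, OpenCV 4.12 (cv2) and the standard library are available. Lean on these libraries where they do the work, as an engineer would, in place of code of your own. Each camera call takes 0.05 s, during which the arm holds its last target.

### The job

Take the cylindrical burr out of the rack and set its shank down into the open collet of the upright die grinder, pressing it gently but fully home on the stop inside. Then turn the collet nut clockwise (seen from above) until the jaws grip the shank firmly, without overtightening, and let go. Leave the two other burrs and the loose bolt where they are.

Things in the scene. Friction and masses are not known exactly. Their poses are not given: they have to be found in the camera images.
- burr_cyl_head (a point): centre of the cutting head of the wanted burr: a straight cylinder, 16 mm diameter, 22 mm tall (11 mm above and below this point), dark steel. Below it a 10 mm diameter, 52 mm long shank. z points up along the burr; 60 g. It stands in one of the rack's three holes (which one varies), 24 mm deep with 1 mm play; its head's underside is 28 mm above the rack
- burr_cyl_foot (a point): lower, chamfered end of the shank of the cylindrical burr, 63 mm below the centre of its head. Once the foot is about 20 mm below nut_top, three sprung balls drag on the shank (some 2 to 8 N, up to 15 N at first touch): it does not fall in by its weight but must be pressed down. On the stop the force shoots up; over 30 N there damages the stop
- burr_cone_head (a point): the burr with a pointed conical head (16 mm wide at the base, 74 mm long in all), same shank; to be left in the rack. The point lies 63 mm above its foot, on its axis
- burr_ball_head (a point): the burr with a ball head (18 mm diameter), same shank; to be left in the rack. The point lies 63 mm above its foot, on its axis
- rack: aluminium burr rack fixed to the table, 150 x 46 x 30 mm high, three holes in a row along its x at -55, 0 and +55 mm; origin at the centre of its underside. Grasp a burr with the fingers closing across the row (along the rack's y)
- grinder: air die grinder clamped upright in a heavy stand fixed to the table (base 116 x 92 mm), spindle locked; origin at the centre of the underside, spindle axis vertical through it, top of the nut 137 mm above it
- nut_top (a point): centre of the round mouth (17 mm diameter) in the top of the collet nut, on the spindle axis, where the shank goes straight down. The open jaws leave a 11.5 to 14 mm hole from 5 to 18 mm below this point, then comes a 13 mm bore ending at a solid stop 31 to 37 mm below this point: where exactly differs every time and cannot be seen, only felt
- nut_grip (a point): middle of the hexagon collet nut, on the spindle axis, 10.5 mm below nut_top: steel, 36 mm across flats, 20 mm tall; under it the neck is 25 mm in diameter for 26 mm. Its x axis is square to one pair of flats (so flats face every 60 degrees); it turns with the nut. The nut starts somewhere in its loose range; clockwise seen from above tightens
- jaw_a: one of three jaws inside the nut. They meet the shank after 0.4 to 1 rad of nut turn, differing every time. Before that the nut turns freely but for 0.15 N m of thread friction (it stays where left; at rest this friction can act either way), after it the torque rises steadily: firm is a rise of 0.1 to 0.2 N m over the free torque, over 0.35 is overtightened. Not to be handled
- jaw_b: second jaw, likewise. The frame origins of the jaws lie near the spindle axis, 11.5 mm below nut_top, and are of no use for handling
- jaw_c: third jaw, likewise
- bolt_0: loose steel bolt, 56 mm long, lying on the table near the grinder; to be left alone
Things that resemble listed ones, but are neither listed nor needed, are in the scene too. Leave any blue, green or purple look-alike of the part that bears burr_cyl_head alone.

How it is judged:
On the way, in this order (a step that is already met when the one before it is completed fails the run):
1. the cylindrical burr stands in the collet, its foot on the stop (within 2.5 mm), not yet gripped (distance between burr_cyl_foot and stop below 0.0025 m and angle between burr_cyl_head's own z axis and vertical below 0.12 rad and not (contact force between each of jaw_a, jaw_b and burr_cyl above 12 N or contact force between each of jaw_b, jaw_c and burr_cyl above 12 N or contact force between each of jaw_a, jaw_c and burr_cyl above 12 N)), for 0.2 s.
2. the nut is turned until the jaws grip the shank (at least two of them with more than 12 N each) ((contact force between each of jaw_a, jaw_b and burr_cyl above 12 N or contact force between each of jaw_b, jaw_c and burr_cyl above 12 N or contact force between each of jaw_a, jaw_c and burr_cyl above 12 N)), for 0.2 s.
At the end, for the whole second after the job is handed in: the cylindrical burr stands upright (within 0.08 rad) and still in the grinder's collet, its foot within 2.5 mm of the internal stop, and at least two of the three jaws press on its shank with more than 12 N each (distance between burr_cyl_foot and stop below 0.0025 m and angle between burr_cyl_head's own z axis and vertical below 0.08 rad and (contact force between each of jaw_a, jaw_b and burr_cyl above 12 N or contact force between each of jaw_b, jaw_c and burr_cyl above 12 N or contact force between each of jaw_a, jaw_c and burr_cyl above 12 N) and linear speed of burr_cyl below 0.02 m/s); the robot touches nothing.
It fails at once if the stop is rammed with more than 30 N (contact force between stop and burr_cyl above 30 N).
It fails at once if the collet is overtightened: a jaw presses with more than 90 N (contact force between any of jaw_a, jaw_b, jaw_c and burr_cyl above 90 N).
It fails at once if another burr or the loose bolt is moved by more than 20 mm (distance of any of burr_cone_head, burr_ball_head, bolt_0 from where it was at the start of the episode above 0.02 m).
It also fails if it takes over 67 s, if anything falls off the work surface, if the arm or the gripper's body presses on something with over 40 N, if the wrist force passes 120 N, or if a joint passes its speed limit or range.

## Working session

There is one attempt and no reset: what is moved stays moved. The work goes in short steps, Python scripts to look and compute and a shell command to move; the robot and the scene stay as the last step left them, time stands still between calls to the robot, and variables do not carry over. Pictures are saved under pics/ and viewed, and the job is handed in when it is done.

```bash
ls; mkdir -p pics; python3 - <<'E'
from station import r
import cv2,numpy as np
print(r.state())
for n in ["side","top","wrist"]:
    f=r.grab_frame(n); cv2.imwrite(f"pics/{n}0.png",f["image"][:,:,::-1]); print(n,f["camera_matrix"],f["position"],f["orientation"])
    np.savez(f"pics/{n}0.npz",**{k:np.array(f[k]) for k in ("image","camera_matrix","position","orientation")})
E
```

```text
pics
{'clock': 0.0, 'qpos': array([ 1.57009215e+00,  3.59381475e-01,  1.10524291e-02, -3.39618406e-04,
       -1.22408184e+00, -2.88114506e-01]), 'joint_vel': array([-6.62140241e-04,  4.78982018e-06, -1.11477489e-03, -1.36836495e-03,
        2.46537393e-03, -1.44966286e-03]), 'joint_efforts': array([ 1.71433439e-03, -5.83318305e+01,  2.93415928e+01,  6.93655506e+00,
       -5.76583392e-03,  1.80822252e-05]), 'eef_pos': array([0.19213611, 0.64657802, 0.23036627]), 'tcp_rot': array([ 3.10723939e+00, -4.52043308e-01, -1.33137039e-04]), 'wrist_force': array([-0.64624498,  0.64907957, -0.1214525 ]), 'ft_torque': array([ 0.01173694, -0.01424097,  0.00336668]), 'opening': 0.9987909592806002}
side [[418.1585318    0.         312.47743844]
 [  0.         418.1585318  191.53078418]
 [  0.           0.           1.        ]] [ 0.3492041  -0.9582107   0.51191034] [-1.96185088  0.1683762  -0.13351424]
top [[463.66870457   0.         319.96914702]
 [  0.         463.66870457 199.7306563 ]
 [  0.           0.           1.        ]] [ 0.38142137 -0.00543157  1.31330467] [-2.1539964   2.1643729  -0.12954338]
wrist [[276.06213921   0.         319.62492533]
 [  0.         276.06213921 201.85633488]
 [  0.           0.           1.        ]] [0.26030431 0.62657465 0.3722814 ] [ 1.76617781 -2.36759105 -0.33392603]
```

View pics/side0.png

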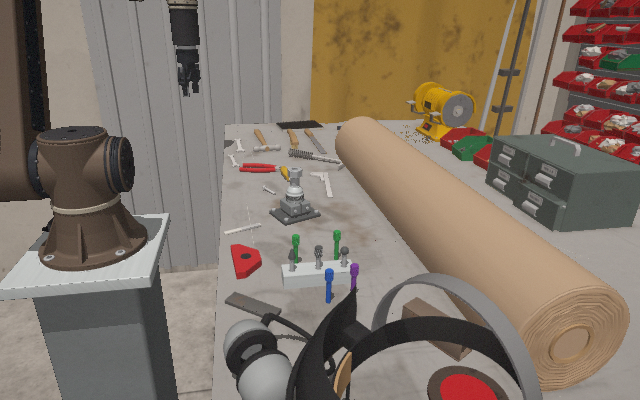

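View pics/top0.png

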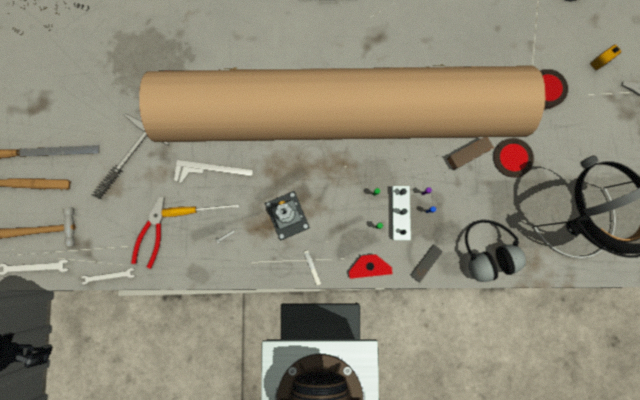

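View pics/wrist0.png

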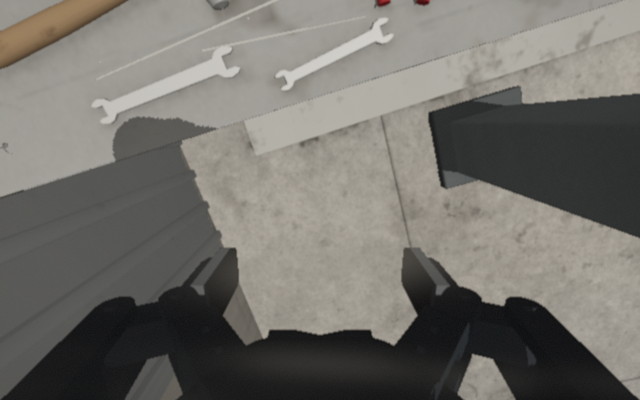

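```bash
cat > h.py <<'E'
import numpy as np,cv2
from scipy.spatial.transform import Rotation as R
def load(n):
    return dict(np.load(f"pics/{n}.npz"))
def grab(n,name):
    from station import r
    f=r.grab_frame(n); d={k:np.array(f[k]) for k in ("image","camera_matrix","position","orientation")}
    cv2.imwrite(f"pics/{name}.png",d["image"][:,:,::-1]); np.savez(f"pics/{name}.npz",**d); return d
def ray(f,u,v):
    K=f["camera_matrix"]; d=np.array([(u-K[0,2])/K[0,0],(v-K[1,2])/K[1,1],1.])
    d=R.from_rotvec(f["orientation"]).apply(d); return f["position"],d
def onz(f,u,v,z):
    p,d=ray(f,u,v); return p+d*(z-p[2])/d[2]
def proj(f,P):
    c=R.from_rotvec(f["orientation"]).inv().apply(np.array(P)-f["position"]); q=f["camera_matrix"]@c; return q[:2]/q[2]
def tri(obs):
    A=np.zeros((3,3));b=np.zeros(3)
    for f,u,v in obs:
        p,d=ray(f,u,v); d=d/np.linalg.norm(d); M=np.eye(3)-np.outer(d,d); A+=M;b+=M@p
    return np.linalg.solve(A,b)
def crop(f,x0,y0,x1,y1,s,name):
    c=f["image"][y0:y1,x0:x1,::-1]; cv2.imwrite(f"pics/{name}.png",cv2.resize(c,None,fx=s,fy=s,interpolation=cv2.INTER_CUBIC))
E
python3 - <<'E'
from h import *
s=load("side0");t=load("top0")
crop(s,260,150,370,310,5/1.4,"c_side"); crop(t,250,170,450,260,4,"c_top")
E
```

```text
(no output)
```

View pics/c_side.png

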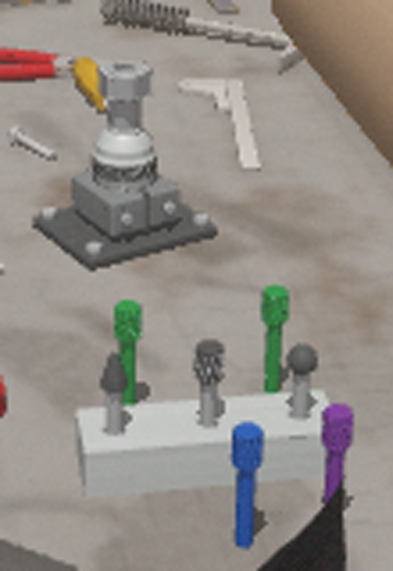

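View pics/c_top.png

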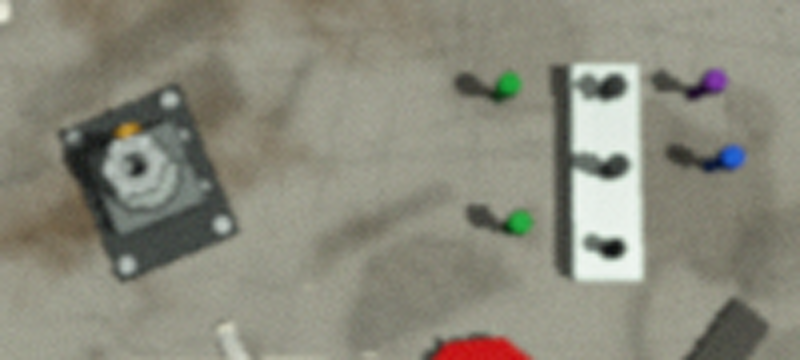

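```bash
python3 - <<'E'
from h import *
s=load("side0");t=load("top0")
print("burr tri",tri([(s,318.5,250.8),(t,403.5,211.2)]),onz(t,403.5,211.2,.075),onz(s,318.5,250.8,.069))
print("nut tri",tri([(s,295.3,169),(t,284.2,211.2)]),onz(t,284.2,211.2,.137),onz(s,295.3,169,.137))
im=t["image"].astype(int); m=((im.min(2)>205)).astype(np.uint8); m[:170]=0;m[260:]=0;m[:,:380]=0;m[:,430:]=0
m=cv2.morphologyEx(m,cv2.MORPH_CLOSE,np.ones((9,9)))
c=max(cv2.findContours(m,0,2)[0],key=cv2.contourArea); P=np.array([onz(t,*p[0],.03)[:2] for p in c],np.float32)
(cx,cy),wh,a=cv2.minAreaRect(P);print("rack",cx,cy,wh,a)
print(onz(t,284.2,211.2,.137))
for n,u,v in [("green1",377,190.7),("green2",379.7,225.5),("blue",433,209),("purple",428.5,190.5)]: print(n,onz(t,u,v,.08))
E
```

```text
burr tri [ 0.50072336 -0.23029735  0.06971546] [ 0.49898367 -0.22914825  0.075     ] [ 0.50224528 -0.22904613  0.069     ]
nut tri [0.49718131 0.0858093  0.13580535] [0.49456557 0.08597902 0.137     ] [0.49926989 0.08281474 0.137     ]
rack 0.5001399517059326 -0.23162990808486938 (0.041645124554634094, 0.14850252866744995) 88.62989807128906
[0.49456557 0.08597902 0.137     ]
green1 [ 0.55413053 -0.15855157  0.08      ]
green2 [ 0.46060267 -0.16391099  0.08      ]
blue [ 0.50403178 -0.30722344  0.08      ]
purple [ 0.55400051 -0.29683929  0.08      ]
```

```bash
python3 -m jog '[[[0.1,1,-1.4,0.4,0,0,0.6],[0.1,1.9,-2.9,0.4,0,0,1.2],[0.1,2.8,-4.3,0.4,0,0,1.8],[0.1,3.7,-5.8,0.4,0,0,2.3],[0.1,4.6,-7.2,0.4,0,0,2.75]]]' 60; python3 -m jog '[[[0.1,0.9,-1.4,0,0,0,0],[0.1,1.8,-2.8,0,0,0,0],[0.1,2.7,-4.2,0,0,0,0],[0.1,3.6,-5.6,0,0,0,0],[0.1,4.5,-7,0,0,0,0]]]'
```

```text
clock: 0.65
eef_pos: [0.3266, 0.4355, 0.2432]
tcp_rot: [3.141, 0.003, -0.0]
wrist_force: [0.8, 0.4, 0.6]
opening: 0.452
clock: 1.15
eef_pos: [0.4617, 0.2256, 0.2435]
tcp_rot: [-3.141, 0.001, -0.0]
wrist_force: [1.3, 0.9, 1.0]
opening: 0.453
```

```bash
python3 -m jog '[[[0.1,0.4,-1.5,0,0,0,0],[0.1,0.8,-3,0,0,0,0],[0.1,1.1,-4.55,0,0,0,0],[0.1,1.1,-4.55,0,0,0,0],[0.1,1.1,-4.55,0,0,0,0]]]'; python3 - <<'E'
from h import *
grab("wrist","w1")
from station import r
print(r.state()["eef_pos"], r.state()["wrist_force"],r.state()["ft_torque"])
E
```

```text
clock: 1.65
eef_pos: [0.4941, 0.0898, 0.2432]
tcp_rot: [-3.142, 0.006, 0.0]
wrist_force: [0.6, 0.4, -0.2]
opening: 0.449
[0.49407735 0.09076169 0.24323049] [ 0.37857933 -0.66088511 -0.63523214] [ 0.04747738 -0.05432608  0.04752364]
```

View pics/w1.png

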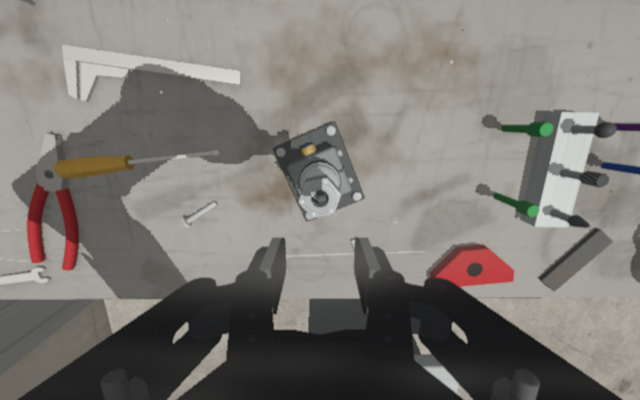

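```bash
python3 - <<'E'
from h import *
w=load("w1"); crop(w,285,155,355,225,8,"c_w1"); print(w["position"],w["orientation"])
print(proj(w,[.494,.0905,.243]),proj(w,[.494,.0905,.262]),proj(w,[.496,.085,.137]),onz(w,320,199,.137))
E
```

```text
[0.56519218 0.08934513 0.38500992] [ 2.06713812 -2.07447131 -0.2941843 ]
[318.07684749 252.99097518] [317.86531746 270.3216285 ] [324.5953781  199.21812515] [0.49622621 0.08928509 0.137     ]
```

View pics/c_w1.png

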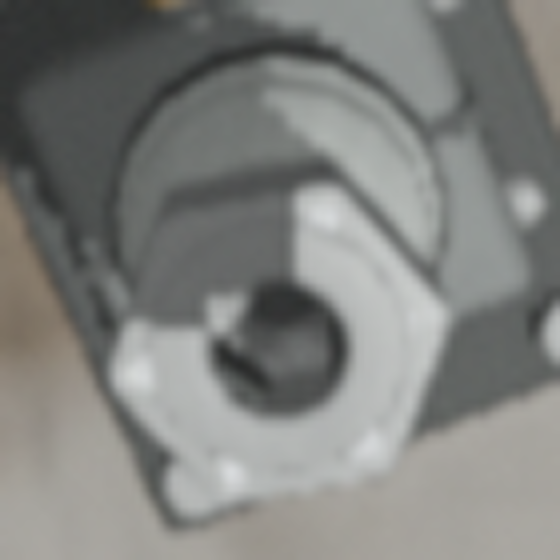

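```bash
python3 - <<'E'
from h import *
w=load("w1"); c=onz(w,319.9,198.4,.137); print(c)
for u,v in [(320,192),(445,310),(393,465),(232,490),(112,372)]:
    p=onz(w,285+u/8,155+v/8,.137)-c; print(np.round(p[:2]*1000,1),np.hypot(*p[:2])*1000,np.degrees(np.arctan2(p[1],p[0]))%60)
E
python3 -m jog '[[[0.1,0,-1.6,0,0,0,0],[0.1,0,-3.2,0,0,0,0],[0.1,0.1,-4.8,0,0,0,0],[0.1,0.1,-6.4,-0.5,0,0,0],[0.1,0.2,-8,-1,0,0,0]]]'; python3 -m jog '[[[0.1,0,-1.5,-0.4,0,0,0],[0.1,0,-2.7,-0.9,0,0,0],[0.1,0,-2.7,-0.9,0,0,0],[0.1,0,-2.7,-0.9,0,0,0]]]'
python3 - <<'E'
from h import *
w=grab("wrist","w2")
from station import r
print(r.state()["eef_pos"],r.state()["tcp_rot"])
crop(w,260,140,380,230,6,"c_w2")
E
```

```text
[0.49680682 0.08937643 0.137     ]
[18.4 -4.7] 18.9585855508595 45.58867513006582
[  4.4 -19.2] 19.73134963607189 42.89990439850851
[-14.5 -13.4] 19.754684037320757 42.77011807135273
[-17.6   5.7] 18.45019703224322 42.1350226436148
[-2.9 19.5] 19.768116759143535 38.545059808551414
clock: 2.2
eef_pos: [0.5006, -0.1485, 0.2137]
tcp_rot: [-3.141, -0.003, -0.003]
wrist_force: [1.5, 0.2, 0.2]
opening: 0.449
clock: 2.6
eef_pos: [0.5002, -0.2289, 0.1858]
tcp_rot: [-3.141, 0.002, 0.002]
wrist_force: [-0.1, 0.9, 0.7]
opening: 0.451
[ 0.50058147 -0.22839576  0.18637997] [-3.14154476e+00 -7.19883153e-05  5.09242277e-04]
```

View pics/w2.png

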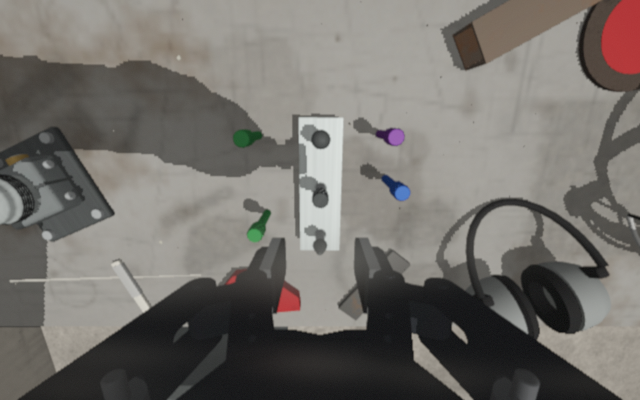

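View pics/c_w2.png

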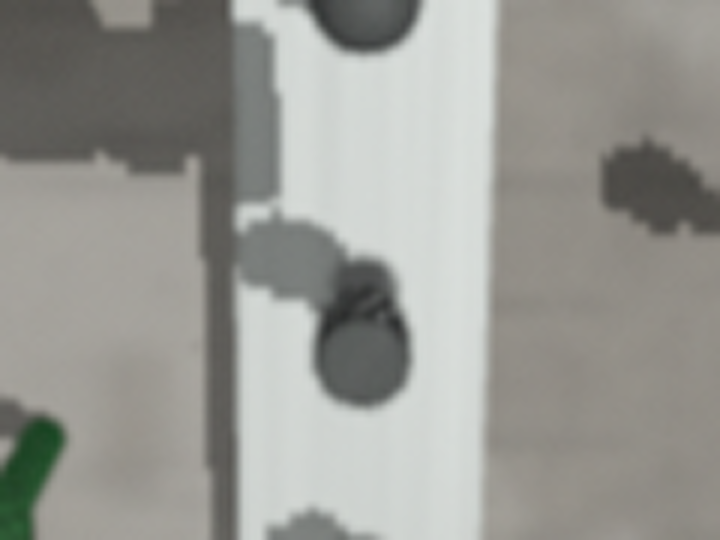

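```bash
python3 - <<'E'
from h import *
w=load("w2"); print(onz(w,320.3,199.5,.080))
for n in("w1","w2"):
    g=cv2.cvtColor(load(n)["image"],cv2.COLOR_RGB2GRAY)
    for y in (242,246,250,254): print(n,y,g[y,262:378].tolist())
E
```

```text
[ 0.50180541 -0.22971143  0.08      ]
w1 242 [166, 166, 166, 165, 165, 165, 165, 152, 122, 99, 94, 94, 94, 94, 96, 95, 93, 84, 68, 59, 60, 58, 69, 117, 154, 163, 162, 162, 163, 163, 162, 162, 163, 162, 164, 165, 165, 164, 164, 162, 160, 158, 157, 158, 156, 157, 159, 159, 160, 159, 160, 161, 161, 160, 160, 161, 162, 162, 162, 162, 163, 162, 162, 162, 162, 163, 163, 163, 163, 163, 163, 163, 163, 162, 162, 162, 161, 161, 161, 161, 161, 162, 162, 162, 160, 161, 161, 161, 154, 153, 188, 196, 160, 102, 73, 69, 71, 73, 87, 98, 101, 101, 99, 101, 98, 99, 102, 120, 147, 158, 158, 159, 159, 160, 161, 162]
w1 246 [133, 130, 130, 130, 130, 128, 121, 104, 97, 96, 96, 97, 96, 97, 98, 94, 81, 68, 66, 65, 64, 66, 74, 115, 154, 162, 161, 160, 161, 161, 161, 160, 159, 158, 158, 159, 159, 160, 162, 161, 160, 160, 160, 159, 157, 156, 155, 155, 157, 158, 159, 161, 161, 160, 161, 160, 161, 162, 162, 163, 163, 163, 162, 162, 162, 162, 162, 161, 162, 161, 161, 161, 161, 159, 159, 158, 157, 157, 158, 158, 159, 159, 160, 160, 162, 162, 162, 162, 162, 154, 141, 154, 128, 90, 74, 75, 75, 76, 75, 84, 98, 103, 10
[... 2669 characters left out ...]
 150, 154, 156, 159, 158, 158, 159, 160, 154, 118, 87, 81, 80, 79, 81, 79, 80, 85, 97, 102, 100, 101, 102, 100, 101, 101, 100, 98, 86, 78, 75, 74, 73]
w2 254 [67, 67, 75, 89, 93, 96, 96, 97, 97, 96, 97, 98, 97, 89, 78, 73, 74, 73, 74, 74, 74, 74, 75, 101, 147, 159, 159, 159, 159, 160, 160, 159, 160, 160, 161, 159, 161, 160, 160, 161, 161, 161, 160, 160, 160, 160, 161, 160, 161, 161, 162, 161, 162, 161, 152, 136, 122, 120, 121, 128, 142, 154, 159, 159, 159, 159, 158, 158, 156, 155, 154, 152, 152, 150, 149, 148, 147, 147, 147, 147, 146, 148, 149, 152, 154, 156, 156, 157, 157, 157, 158, 152, 115, 88, 82, 81, 81, 81, 81, 80, 79, 83, 93, 100, 102, 100, 101, 100, 100, 102, 100, 99, 94, 83, 76, 76]
```

```bash
python3 -m jog '[[[0.1,0.05,-0.015,-1,0,0,0],[0.1,0.05,-0.015,-2,0,0,0],[0.1,0.05,-0.015,-3,0,0,0],[0.1,0.05,-0.015,-4,0,0,0],[0.1,0.05,-0.015,-4.5,0,0,0]]]' 60;  python3 - <<'E'
from h import *
w=grab("wrist","w3"); s=grab("side","s3")
crop(w,220,150,420,300,4,"c_w3");crop(s,260,200,380,310,5,"c_s3")
E
```

```text
clock: 3.15
eef_pos: [0.5014, -0.2277, 0.0499]
tcp_rot: [-3.141, -0.003, 0.002]
wrist_force: [-0.2, -0.4, -0.3]
opening: 0.449
```

View pics/c_w3.png

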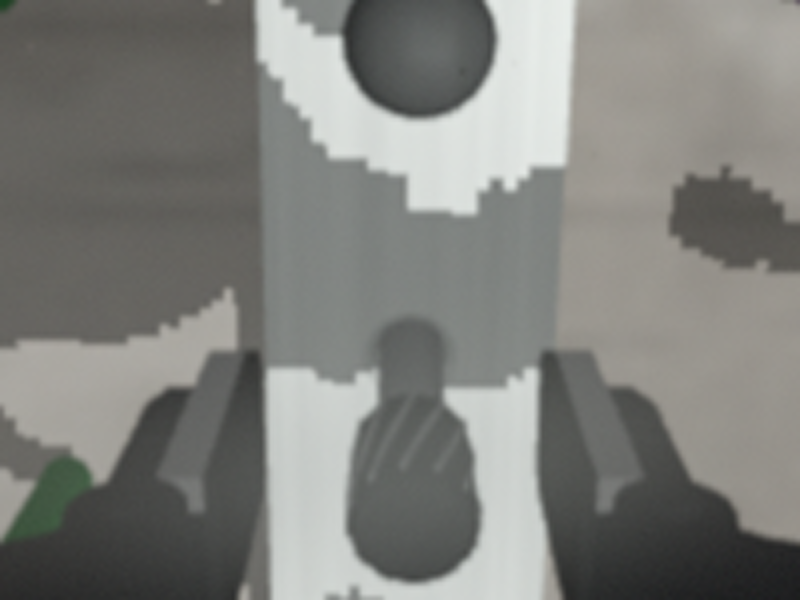

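View pics/c_s3.png

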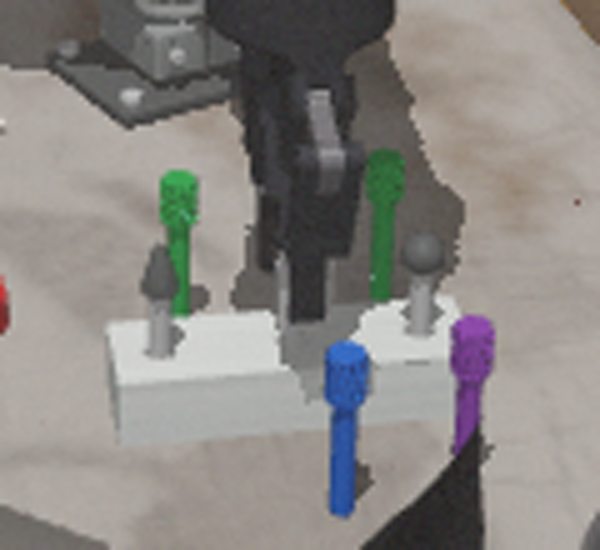

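```bash
python3 -m jog '[[[0.1,0,-0.01,0,0,0,0],[0.3,0,-0.01,0,0,0,0],[0.6,0,-0.01,0,0,0,0],[1,0,-0.01,0,0,0,0],[1,0,-0.01,0,0,0,0]]]' 70;python3 -m jog '[[[1,0,0,0,0,0,0],[1,0,0,0,0,0,0]]]' 70;  python3 - <<'E'
from h import *
w=grab("wrist","w4")
crop(w,220,150,420,300,4,"c_w4")
from station import r
s=r.state();print(s["eef_pos"],s["wrist_force"],s["opening"])
E
```

```text
clock: 3.75
eef_pos: [0.5026, -0.2301, 0.0529]
tcp_rot: [3.141, -0.001, 0.004]
wrist_force: [-0.1, 3.2, 5.8]
opening: 0.148
clock: 3.95
eef_pos: [0.5027, -0.2301, 0.0529]
tcp_rot: [3.141, -0.001, 0.004]
wrist_force: [-0.7, 2.1, 6.8]
opening: 0.149
[ 0.50263021 -0.23010028  0.0528958 ] [-1.16404227  2.13263506  7.79940306] 0.14828583474673004
```

View pics/c_w4.png

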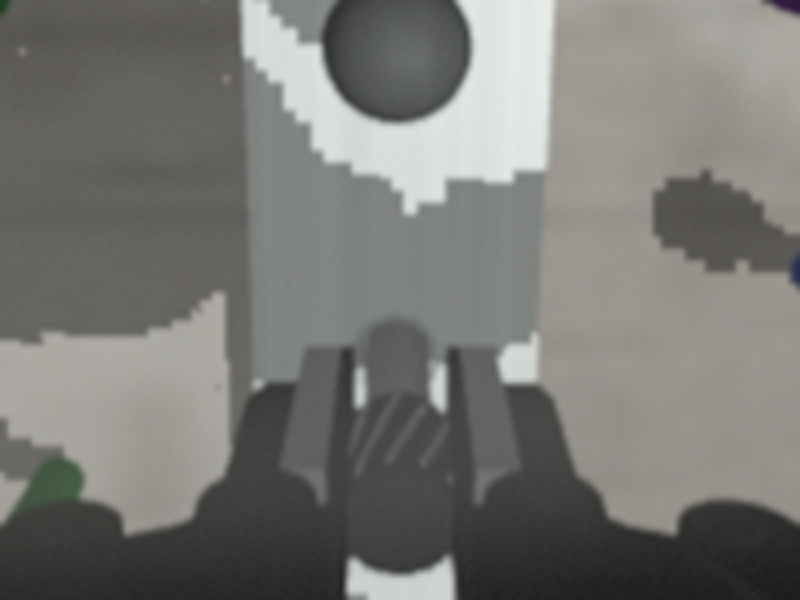

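```bash
python3 -m jog '[[[1,0,0,0.5,0,0,0],[1,0,0,1.5,0,0,0],[1,0,0,2.8,0,0,0],[1,0,0,4.1,0,0,0],[1,0,0,5.4,0,0,0]]]' 70;python3 -m jog '[[[1,0,0,0,0,0,0]]]' 70;  python3 - <<'E'
from h import *
w=grab("wrist","w5"); s=grab("side","s5")
crop(w,220,150,420,300,4,"c_w5"); crop(s,260,140,380,310,3.5,"c_s5")
from station import r
s=r.state();print(s["eef_pos"],s["wrist_force"],s["opening"])
E
```

```text
clock: 4.5
eef_pos: [0.5011, -0.2301, 0.2155]
tcp_rot: [-3.142, 0.002, -0.001]
wrist_force: [0.4, -0.3, -0.5]
opening: 0.148
clock: 4.6
eef_pos: [0.5043, -0.2311, 0.2199]
tcp_rot: [3.139, -0.0, 0.016]
wrist_force: [0.8, -0.0, -0.5]
opening: 0.145
[ 0.50182262 -0.23008012  0.21474013] [-0.81098196  0.11984486 -2.33405474] 0.15109846959580653
```

View pics/c_w5.png

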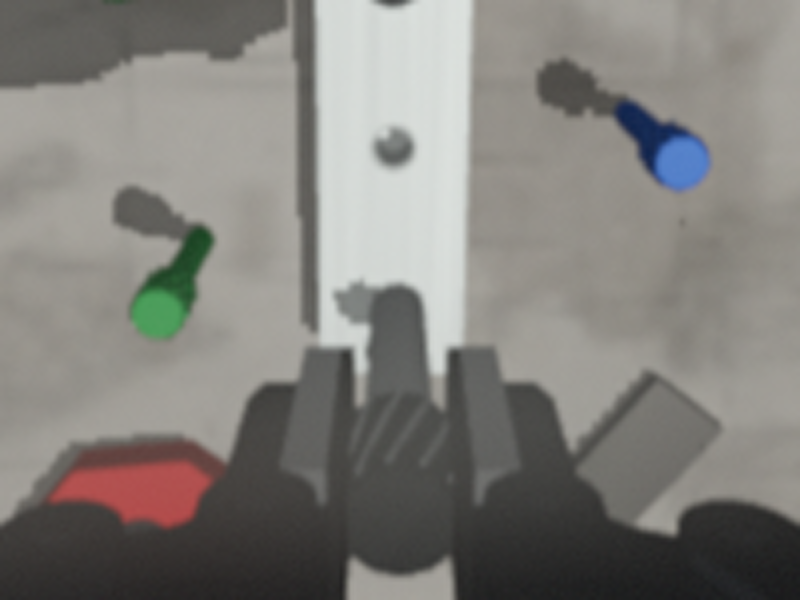

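View pics/c_s5.png

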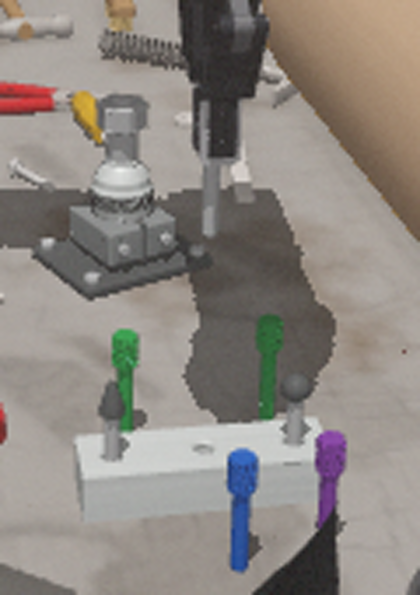

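```bash
python3 - <<'E'
from h import *
w=load("w5"); tcp=w["position"]-(np.array([0.56519218,0.08934513,0.38500992])-np.array([.4941,.0905,.2432]))
print("tcp est",tcp)
g=cv2.cvtColor(w["image"],cv2.COLOR_RGB2GRAY)
print(g[214:232,319].tolist())
for y in (226,230,234,238): print(y,g[y,305:336].tolist())
# predicted far edge of foot (chamfered ~4.5-5mm radius) for dx
for dx in (-.002,-.001,0,.001,.002):
    print(dx,[np.round(proj(w,tcp+[dx+rad,0,dz]),1) for rad,dz in ((.005,-.043),(.004,-.044),(.008,.008+.0),(-.008,.030))])
E
```

```text
tcp est [ 0.50286972 -0.22977321  0.22064377]
[213, 213, 213, 214, 214, 209, 179, 126, 90, 86, 87, 88, 89, 88, 89, 90, 91, 92]
226 [130, 127, 130, 129, 129, 129, 125, 110, 92, 86, 87, 87, 87, 89, 89, 90, 90, 88, 85, 86, 129, 190, 210, 215, 216, 215, 217, 215, 212, 210, 198]
230 [207, 201, 171, 150, 146, 147, 141, 113, 90, 87, 89, 89, 89, 91, 91, 91, 93, 92, 89, 86, 109, 167, 204, 214, 215, 215, 215, 213, 211, 209, 198]
234 [207, 209, 211, 211, 210, 206, 191, 139, 95, 90, 91, 92, 91, 93, 94, 94, 94, 93, 91, 90, 93, 144, 199, 213, 214, 213, 213, 212, 211, 207, 190]
238 [73, 61, 80, 146, 197, 199, 151, 100, 90, 92, 93, 94, 94, 95, 95, 95, 96, 96, 93, 92, 89, 127, 188, 209, 212, 205, 159, 94, 67, 71, 90]
-0.002 [array([317.4, 224.5]), array([317.4, 225.3]), array([316.9, 252.5]), array([316.6, 304.6])]
-0.001 [array([317.4, 223.1]), array([317.4, 224. ]), array([316.9, 250.8]), array([316.6, 302.7])]
0 [array([317.4, 221.8]), array([317.4, 222.7]), array([316.9, 249. ]), array([316.6, 300.9])]
0.001 [array([317.4, 220.5]), array([317.4, 221.3]), array([316.9, 247.3]), array([316.6, 299. ])]
0.002 [array([317.4, 219.1]), array([317.4, 220. ]), array([316.8, 245.6]), array([316.6, 297.1])]
```

```bash
python3 -m jog '[[[1,0,1,0,0,0,0],[1,0,2.4,0,0,0,0],[1,0,3.9,0,0,0,0],[1,0,5.4,0,0,0,0],[1,-0.1,6.9,0,0,0,0]]]' 80;python3 -m jog '[[[1,-0.067,1.3,0,0,0,0],[1,-0.067,2.5,0,0,0,0],[1,-0.067,3.4,0,0,0,0],[1,-0.067,3.815,0,0,0,0],[1,-0.067,3.815,0,0,0,0]]]' ; python3 -m jog '[[[1,0,0,-0.4,0,0,0],[1,0,0,-0.8,0,0,0],[1,0,0,-0.8,0,0,0]]]'; python3 - <<'E'
from h import *
w=grab("wrist","w6"); s=grab("side","s6")
crop(w,270,180,370,250,8,"c_w6"); crop(s,255,100,355,225,4.5,"c_s6")
from station import r
s=r.state();print(s["eef_pos"],s["tcp_rot"],s["wrist_force"],s["opening"])
E
```

```text
clock: 5.2
eef_pos: [0.4976, -0.0217, 0.2121]
tcp_rot: [3.141, -0.002, -0.003]
wrist_force: [0.4, 0.2, 0.1]
opening: 0.146
clock: 5.7
eef_pos: [0.496, 0.0923, 0.2123]
tcp_rot: [3.141, 0.002, -0.003]
wrist_force: [-0.6, -0.8, -0.8]
opening: 0.144
clock: 6.0
eef_pos: [0.495, 0.0898, 0.1868]
tcp_rot: [3.14, -0.004, -0.006]
wrist_force: [-0.4, -0.1, -0.9]
opening: 0.146
[0.49626122 0.09038156 0.18880551] [ 3.14062948e+00 -2.95897986e-03 -2.04943907e-03] [-0.14682883  0.0287875   0.56176767] 0.14571416147711325
```

View pics/c_w6.png

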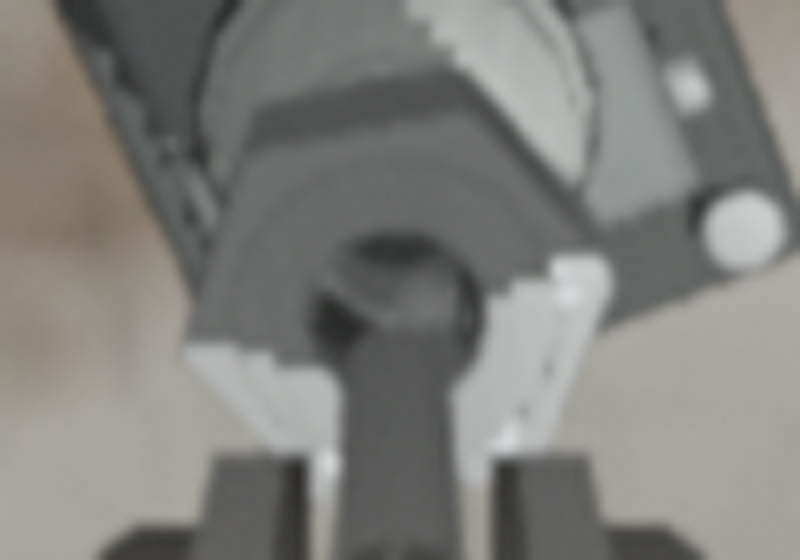

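View pics/c_s6.png

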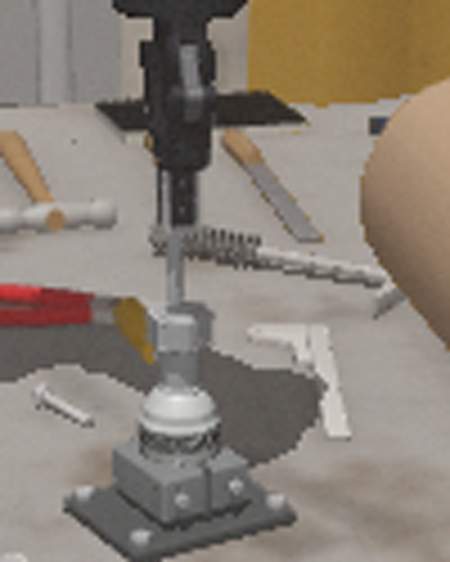

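```bash
python3 - <<'E'
from h import *
w=load("w6");s=load("s6")
print(w["position"])
print("mouth c",onz(w,270+399/8,180+317/8,.137),"top edge",onz(w,270+399/8,180+235/8,.137),"L",onz(w,270+315/8,180+310/8,.137),"R",onz(w,270+483/8,180+310/8,.137))
for z in (.137,.142,.147,.152): print(z,"foot +x edge",onz(w,270+396/8,180+330/8,z),"L",onz(w,270+342/8,180+380/8,z),"R",onz(w,270+450/8,180+380/8,z))
g=cv2.cvtColor(w["image"],cv2.COLOR_RGB2GRAY)
print(g[205:235,319].tolist())
crop(s,275,140,320,185,12,"c_s6b"); crop(w,300,200,340,240,14,"c_w6b")
E
```

```text
[0.56665411 0.08964857 0.32835789]
mouth c [0.49686346 0.08932798 0.137     ] top edge [0.50479223 0.08931062 0.137     ] L [0.49757053 0.09704989 0.137     ] R [0.49752381 0.08160207 0.137     ]
0.137 foot +x edge [0.4955911  0.08960737 0.137     ] L [0.49066749 0.09463268 0.137     ] R [0.4906366  0.08460703 0.137     ]
0.142 foot +x edge [0.49744791 0.08960844 0.142     ] L [0.49265295 0.09450245 0.142     ] R [0.49262286 0.08473876 0.142     ]
0.147 foot +x edge [0.49930471 0.08960952 0.147     ] L [0.49463841 0.09437222 0.147     ] R [0.49460913 0.08487049 0.147     ]
0.152 foot +x edge [0.50116152 0.0896106  0.152     ] L [0.49662387 0.09424199 0.152     ] R [0.49659539 0.08500223 0.152     ]
[105, 104, 104, 94, 73, 56, 53, 57, 70, 82, 87, 91, 95, 100, 108, 102, 92, 87, 87, 87, 87, 88, 87, 88, 88, 89, 88, 89, 90, 91]
```

View pics/c_s6b.png

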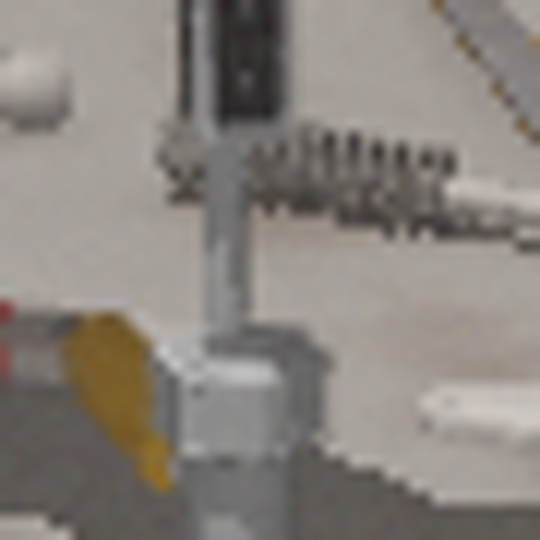

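View pics/c_w6b.png

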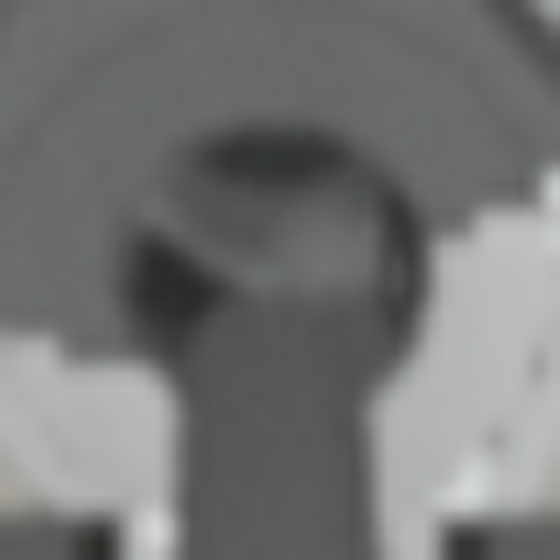

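```bash
python3 -m jog '[[[1,0.07,-0.005,0.07,0,0,0],[1,0.14,-0.01,0.07,0,0,0],[1,0.14,-0.01,0.07,0,0,0],[1,0.14,-0.01,0.07,0,0,0]]]'; python3 - <<'E'
from h import *
w=grab("wrist","w7"); s=grab("side","s7")
crop(w,300,200,340,240,14,"c_w7b"); crop(s,275,140,320,185,12,"c_s7b")
from station import r
s=r.state();print(s["eef_pos"],s["tcp_rot"],s["wrist_force"],s["opening"])
E
```

```text
clock: 6.5
eef_pos: [0.5009, 0.0911, 0.1918]
tcp_rot: [-3.141, 0.001, -0.0]
wrist_force: [-0.0, 0.4, -0.6]
opening: 0.148
[0.50074095 0.09110138 0.19167589] [-3.14148431e+00  1.23712738e-03 -1.72473286e-04] [-0.53891043  0.74123068 -0.77757163] 0.14638444783020121
```

View pics/c_w7b.png

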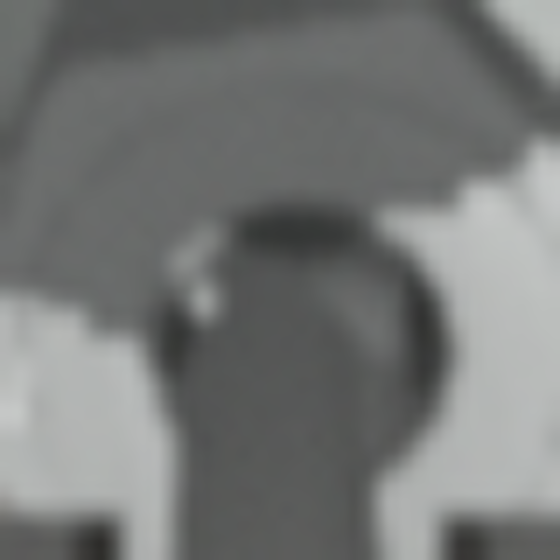

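View pics/c_s7b.png

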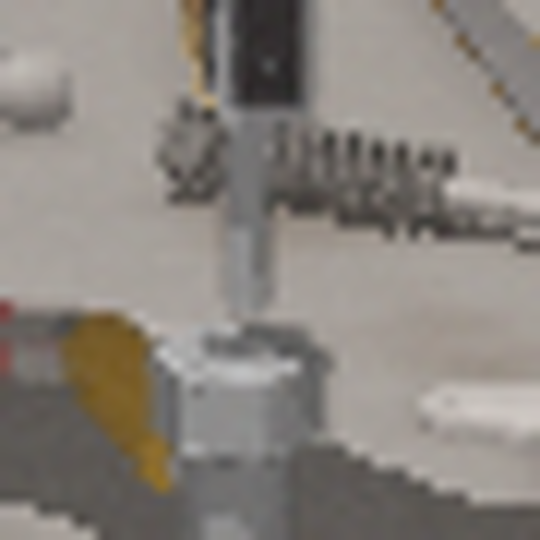

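```bash
python3 - <<'E'
from h import *
w=load("w7");s=load("s7")
W=lambda u,v:(300+u/14,200+v/14); S=lambda u,v:(275+u/12,140+v/12)
print(w["position"])
print("mouth w",onz(w,*W(300,350),.137),"L",onz(w,*W(160,350),.137),"R",onz(w,*W(440,350),.137),"T",onz(w,*W(300,212),.137))
print("mouth s",onz(s,*S(235,348),.137))
for z in (.142,.145,.148): print(z,"foot edge",onz(w,*W(278,240),z),"L",onz(w,*W(180,420),z)[1],"R",onz(w,*W(372,420),z)[1],"side foot",onz(s,*S(247,312),z))
a=proj(s,[.497,.0893,.137]);print("vert dir",a,proj(s,[.497,.0893,.19])-a, proj(s,[.505,.0893,.137])-a)
E
```

```text
[0.57189206 0.09078796 0.33361209]
mouth w [0.49681908 0.0895479  0.137     ] L [0.49682442 0.09714485 0.137     ] R [0.49681375 0.08195115 0.137     ] T [0.50472321 0.08955564 0.137     ]
mouth s [0.49738065 0.08307878 0.137     ]
0.142 foot edge [0.50488229 0.09073917 0.142     ] L 0.09595580204697052 R 0.08574745970993737 side foot [0.50143987 0.09250469 0.142     ]
0.145 foot edge [0.50593144 0.09073994 0.145     ] L 0.09587489111191781 R 0.08582637703180064 side foot [0.50020522 0.08398331 0.145     ]
0.148 foot edge [0.50698058 0.0907407  0.148     ] L 0.0957939801768651 R 0.08590529435366391 side foot [0.49897058 0.07546193 0.148     ]
vert dir [294.11365956 168.2328042 ] [ -0.03655911 -19.03530698] [ 2.95770694 -0.13795666]
```

```bash
python3 - <<'E'
from h import *
w=load("w7"); g=cv2.cvtColor(w["image"],cv2.COLOR_RGB2GRAY)[205:245,300:340]
g=np.clip((g.astype(float)-40)*3,0,255).astype(np.uint8)
cv2.imwrite("pics/c_w7e.png",cv2.resize(g,None,fx=14,fy=14,interpolation=cv2.INTER_CUBIC))
E
```

```text
(no output)
```

View pics/c_w7e.png

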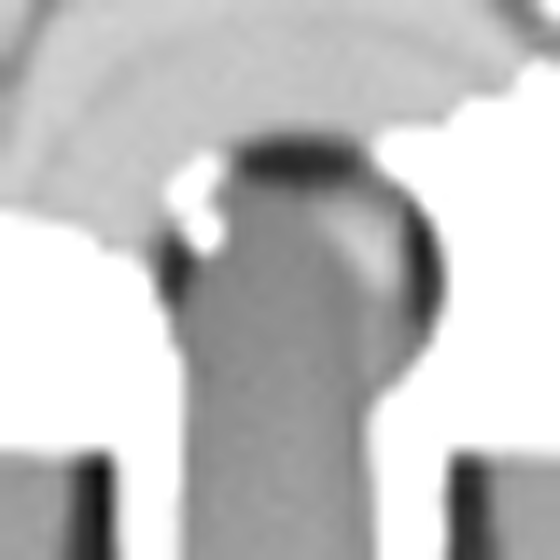

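```bash
python3 -m jog '[[[1,-0.09,-0.03,0,0,0,0],[1,-0.09,-0.03,0,0,0,0],[1,-0.09,-0.03,0,0,0,0],[1,-0.09,-0.03,0,0,0,0]]]'; python3 - <<'E'
from h import *
w=grab("wrist","w8"); s=grab("side","s8")
g=cv2.cvtColor(w["image"],cv2.COLOR_RGB2GRAY)[200:240,300:340]
g=np.clip((g.astype(float)-40)*2.4,0,255).astype(np.uint8)
a=cv2.resize(g,(400,400),interpolation=cv2.INTER_CUBIC)
b=cv2.resize(cv2.cvtColor(s["image"],cv2.COLOR_RGB2GRAY)[150:185,277:312],(400,400),interpolation=cv2.INTER_CUBIC)
cv2.imwrite("pics/c_8.png",np.hstack([a,b]))
from station import r
s=r.state();print(s["eef_pos"],s["tcp_rot"],s["wrist_force"],s["opening"],w["position"])
E
```

```text
clock: 7.0
eef_pos: [0.4981, 0.0902, 0.1917]
tcp_rot: [-3.142, 0.001, -0.0]
wrist_force: [0.5, -0.5, -0.8]
opening: 0.146
[0.49805457 0.09018918 0.19159852] [ 3.14159212e+00 -1.23746665e-03  3.07229009e-05] [ 0.93097473 -0.04607967 -0.54762875] 0.14850345295504955 [0.56907125 0.0899567  0.33347398]
```

View pics/c_8.png

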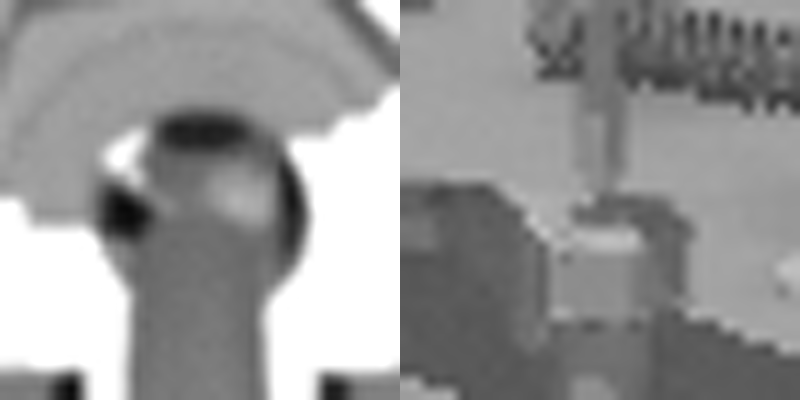

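```bash
python3 - <<'E'
from h import *
w=load("w8")
W=lambda u,v:(300+u/10,200+v/10)
print("mouth",onz(w,*W(200,212),.137),"T",onz(w,*W(200,112),.137))
for z in (.141,.143,.145): print(z,[onz(w,*W(198,v),z)[:2].round(4) for v in (200,208,215)], onz(w,*W(130,290),z)[1]-onz(w,*W(268,290),z)[1])
w5=load("w6")
# foot dz rel. camera using shank width
print(w["image"][215:225,318:322].mean(2).round().tolist())
E
```

```text
mouth [0.49707405 0.08974583 0.137     ] T [0.5050224  0.08974433 0.137     ]
0.141 [array([0.4995, 0.0899]), array([0.4989, 0.0899]), array([0.4983, 0.0899])] 0.010308021713973159
0.143 [array([0.5002, 0.0899]), array([0.4996, 0.0899]), array([0.499 , 0.0899])] 0.010200910906120714
0.145 [array([0.5009, 0.0899]), array([0.5003, 0.0899]), array([0.4998, 0.0899])] 0.010093800098268282
[[75.0, 74.0, 75.0, 75.0], [84.0, 84.0, 85.0, 88.0], [85.0, 85.0, 89.0, 96.0], [86.0, 87.0, 93.0, 102.0], [87.0, 89.0, 95.0, 102.0], [88.0, 90.0, 92.0, 99.0], [87.0, 88.0, 89.0, 91.0], [84.0, 85.0, 86.0, 86.0], [86.0, 87.0, 86.0, 87.0], [85.0, 86.0, 86.0, 87.0]]
```

```bash
python3 -m jog '[[[1,0.02,0,-0.1,0,0,0],[1,0.02,0,-0.2,0,0,0],[1,0.02,0,-0.3,0,0,0],[1,0.02,0,-0.3,0,0,0],[1,0.02,0,-0.3,0,0,0]]]'; python3 - <<'E'
from h import *
w=grab("wrist","w9"); s=grab("side","s9")
g=cv2.cvtColor(w["image"],cv2.COLOR_RGB2GRAY)[200:240,300:340]
g=np.clip((g.astype(float)-40)*2.4,0,255).astype(np.uint8)
a=cv2.resize(g,(400,400),interpolation=cv2.INTER_CUBIC)
b=cv2.resize(cv2.cvtColor(s["image"],cv2.COLOR_RGB2GRAY)[150:185,277:312],(400,400),interpolation=cv2.INTER_CUBIC)
cv2.imwrite("pics/c_9.png",np.hstack([a,b]))
from station import r
s=r.state();print(s["eef_pos"],s["tcp_rot"],s["wrist_force"],s["opening"],w["position"])
E
```

```text
clock: 7.6
eef_pos: [0.4986, 0.0901, 0.1824]
tcp_rot: [3.141, -0.001, -0.001]
wrist_force: [-0.3, 0.6, -1.2]
opening: 0.145
[0.49873625 0.0902106  0.18268365] [-3.14156851e+00  1.21512220e-03 -2.11834389e-04] [-0.82106283  0.18023136 -0.32804232] 0.14534901211728887 [0.56969107 0.08990285 0.32423772]
```

View pics/c_9.png

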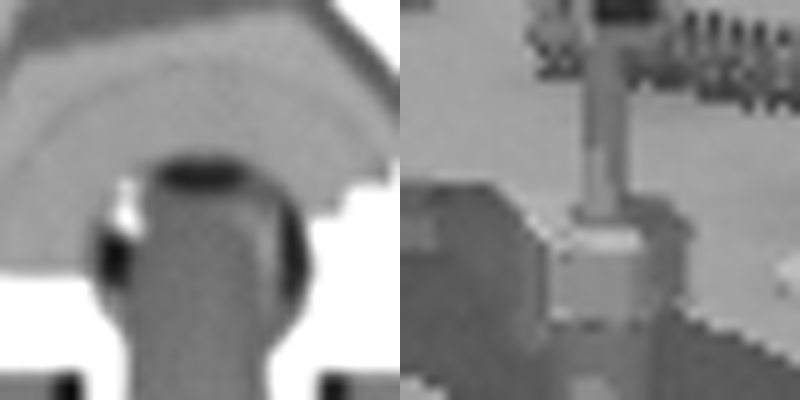

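```bash
python3 -m jog '[[[1,0,-0.01,-0.1,0,0,0],[1,0,-0.01,-0.17,0,0,0],[1,0,-0.01,-0.24,0,0,0],[1,0,-0.01,-0.3,0,0,0]]]'; python3 -c "
from station import r
s=r.state();print(s['eef_pos'],s['tcp_rot'],s['wrist_force'],s['ft_torque'])"
```

```text
clock: 8.1
eef_pos: [0.4986, 0.0898, 0.1733]
tcp_rot: [3.141, -0.001, -0.0]
wrist_force: [0.3, 0.7, -1.7]
opening: 0.144
[0.4985836  0.08982972 0.17334982] [ 3.14147100e+00 -1.16328664e-03 -2.71754929e-04] [ 0.27631799  0.72758605 -1.68466267] [ 0.02738307  0.00661992 -0.05559941]
```

```bash
python3 -m jog '[[[1,0,0,-0.05,0,0,0],[1,0,0,-0.1,0,0,0],[1,0,0,-0.15,0,0,0],[1,0,0,-0.2,0,0,0]]]'; python3 -m jog '[[[1,0,0,-0.05,0,0,0],[1,0,0,-0.1,0,0,0]]]'
```

```text
clock: 8.5
eef_pos: [0.4987, 0.0899, 0.1675]
tcp_rot: [-3.142, 0.001, -0.0]
wrist_force: [-0.2, -0.6, -1.5]
opening: 0.146
clock: 8.7
eef_pos: [0.4986, 0.0899, 0.1645]
tcp_rot: [-3.142, 0.001, -0.0]
wrist_force: [-0.2, 0.0, -1.1]
opening: 0.146
```

```bash
for i in 1; do python3 -m jog '[[[1,0,0,-0.05,0,0,0],[1,0,0,-0.1,0,0,0]]]'; done;  python3 -m jog '[[[1,0,0,-0.05,0,0,0],[1,0,0,-0.1,0,0,0]]]'; python3 -m jog '[[[1,0,0,-0.05,0,0,0]]]'
```

```text
clock: 8.9
eef_pos: [0.4987, 0.0899, 0.1615]
tcp_rot: [-3.142, 0.001, 0.0]
wrist_force: [0.4, 0.3, -1.0]
opening: 0.148
clock: 9.1
eef_pos: [0.4991, 0.0899, 0.1591]
tcp_rot: [-3.142, 0.001, -0.002]
wrist_force: [-1.7, -0.3, 9.4]
opening: 0.147
clock: 9.2
eef_pos: [0.4993, 0.0899, 0.1579]
tcp_rot: [-3.142, 0.001, -0.002]
wrist_force: [-1.1, -0.9, 6.9]
opening: 0.143
```

```bash
python3 -m jog '[[[1,0,0,-0.04,0,0,0],[1,0,0,-0.08,0,0,0]]]';  python3 -m jog '[[[1,0,0,-0.04,0,0,0],[1,0,0,-0.08,0,0,0]]]'; python3 -m jog '[[[1,0,0,-0.04,0,0,0]]]'
```

```text
clock: 9.4
eef_pos: [0.4992, 0.0899, 0.1554]
tcp_rot: [-3.141, 0.001, -0.002]
wrist_force: [-0.6, -1.0, 5.3]
opening: 0.144
clock: 9.6
eef_pos: [0.4992, 0.0899, 0.153]
tcp_rot: [-3.141, 0.001, -0.002]
wrist_force: [0.1, -0.1, 5.3]
opening: 0.144
clock: 9.7
eef_pos: [0.4993, 0.0899, 0.1519]
tcp_rot: [-3.141, 0.001, -0.002]
wrist_force: [-1.9, -0.6, 6.9]
opening: 0.145
```

```bash
python3 -m jog '[[[1,0,0,-0.04,0,0,0]]]';  python3 -m jog '[[[1,0,0,-0.04,0,0,0]]]'; python3 -m jog '[[[1,0,0,-0.04,0,0,0]]]'
```

```text
clock: 9.8
eef_pos: [0.4993, 0.0899, 0.1507]
tcp_rot: [-3.141, 0.001, -0.002]
wrist_force: [-1.5, -0.2, 10.8]
opening: 0.145
clock: 9.9
eef_pos: [0.4999, 0.09, 0.1504]
tcp_rot: [-3.142, -0.0, -0.005]
wrist_force: [-3.4, -1.7, 19.1]
opening: 0.147
clock: 10.0
eef_pos: [0.5006, 0.09, 0.1503]
tcp_rot: [-3.142, -0.001, -0.007]
wrist_force: [-5.6, -1.3, 27.1]
opening: 0.144
```

```bash
python3 -m jog '[[[1,0,0,0.06,0,0,0],[1,0,0,0.06,0,0,0]]]';  python3 -m jog '[[[0.6,0,0,0,0,0,0],[0.2,0,0,0,0,0,0],[-0.4,0,0,0,0,0,0],[-0.4,0,0,0,0,0,0]]]'; python3 - <<'E'
from h import *
w=grab("wrist","w10"); s=grab("side","s10")
crop(w,240,180,400,300,5,"c_w10"); crop(s,255,100,355,225,4.5,"c_s10")
from station import r
s=r.state();print(s["eef_pos"],s["wrist_force"],s["ft_torque"],s["opening"],s["qpos"])
E
```

```text
clock: 10.2
eef_pos: [0.4995, 0.09, 0.1507]
tcp_rot: [-3.141, 0.0, -0.003]
wrist_force: [-1.8, -0.3, 9.3]
opening: 0.148
clock: 10.6
eef_pos: [0.4985, 0.0898, 0.149]
tcp_rot: [3.141, -0.001, -0.001]
wrist_force: [0.5, 0.1, 1.4]
opening: 0.691
[0.49861066 0.08986213 0.14912924] [ 0.59824814 -0.28198784  0.28101136] [-0.06604183  0.03664103 -0.06165854] 0.6996329373442395 [ 5.66539921e-01  1.54763131e-01 -4.68971868e-01 -3.34548150e-05
 -9.47318930e-01  1.00347887e+00]
```

View pics/c_w10.png

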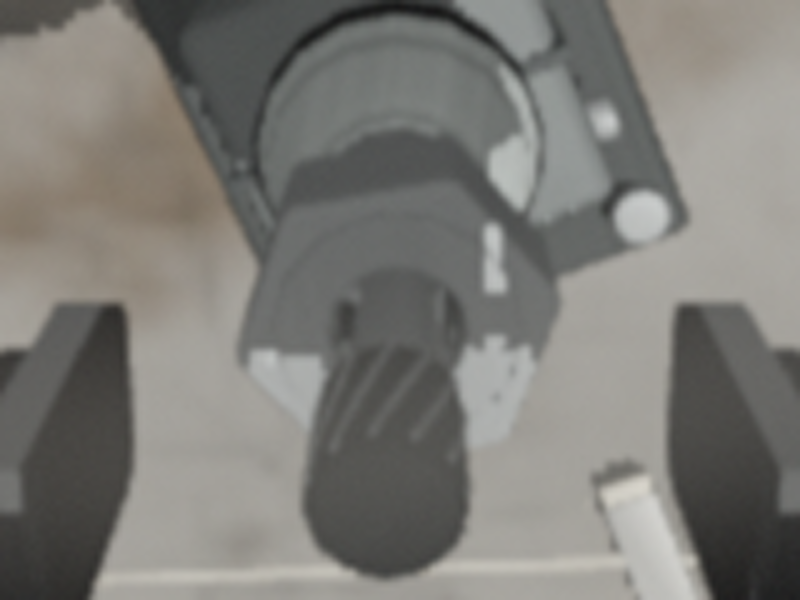

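View pics/c_s10.png

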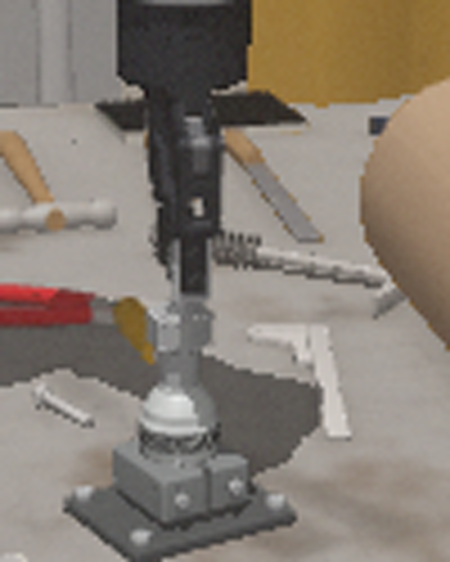

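```bash
python3 - <<'E'
from h import *
w=load("w10"); W=lambda u,v:(240+u/5,180+v/5)
for z in (.174,.177,.180): print(z,onz(w,*W(386,499),z), onz(w,*W(305,499),z)[1]-onz(w,*W(468,499),z)[1])
c=onz(w,*W(396,365),.137); print(c,w["position"])
c=np.array([.497,.0895,.137])
for u,v in [(288,205),(457,180),(560,298),(240,358)]:
    p=onz(w,*W(u,v),.135)-c; print(np.round(p[:2]*1000,1),np.hypot(*p[:2])*1000,np.degrees(np.arctan2(p[1],p[0]))%60)
g=cv2.cvtColor(w["image"],cv2.COLOR_RGB2GRAY)
E
```

```text
0.174 [0.496878   0.09081241 0.174     ] 0.01564306087535905
0.177 [0.49874618 0.09078142 0.177     ] 0.015241418622582617
0.18 [0.50061436 0.09075044 0.18      ] 0.014839776369806199
[0.49246266 0.08991    0.137     ] [0.56963929 0.08960568 0.29084324]
[15.6 13.3] 20.514251232626638 40.57946648201683
[18.7 -6.9] 19.962157780734874 39.80500285148297
[  3.5 -19.7] 19.970262413654783 39.99182140439777
[-4.6 19.8] 20.280137879176454 43.02788486453353
```

```bash
python3 -m jog '[[[-0.4,-0.01,0,0.1,0,0,-1],[-0.4,-0.03,0,0.1,0,0,-2],[-0.4,-0.035,0,0.1,0,0,-3.05],[-0.4,-0.035,0,0.1,0,0,-3.05]]]';  python3 - <<'E'
from h import *
w=grab("wrist","w11")
crop(w,240,180,400,300,5,"c_w11")
from station import r
s=r.state();print(s["eef_pos"],s["tcp_rot"],s["wrist_force"],s["ft_torque"],s["opening"])
E
```

```text
clock: 11.1
eef_pos: [0.4976, 0.0899, 0.1522]
tcp_rot: [3.101, -0.503, -0.0]
wrist_force: [0.1, 0.4, -0.5]
opening: 0.703
[0.49757895 0.08988561 0.15224244] [ 3.10194225e+00 -4.97231652e-01 -1.18546543e-04] [ 0.20713679 -0.63339083 -0.08605306] [ 0.03773461  0.00821517 -0.02730086] 0.7017718210981291
```

View pics/c_w11.png

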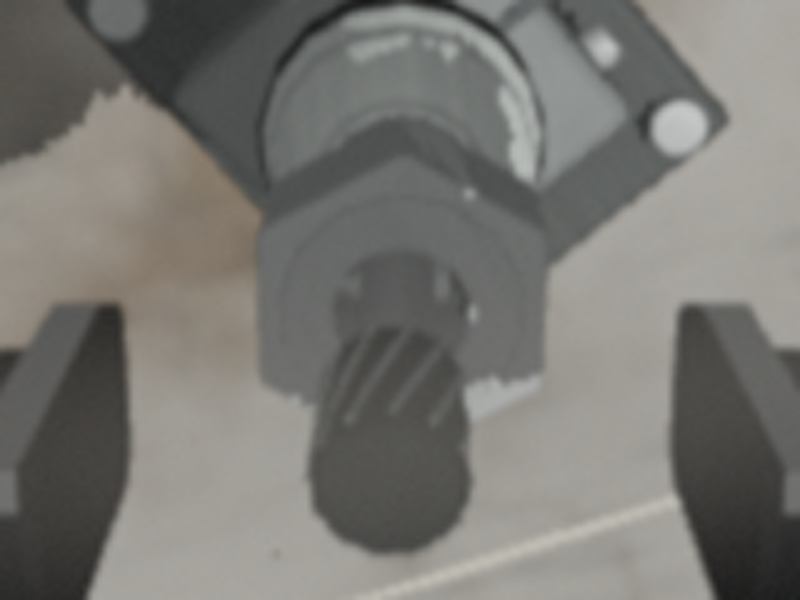

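```bash
python3 -m jog '[[[-0.4,0,0,-0.5,0,0,0],[-0.4,0,0,-1,0,0,0],[-0.4,0,0,-1.33,0,0,0],[-0.4,0,0,-1.33,0,0,0]]]';  python3 - <<'E'
from h import *
w=grab("wrist","w12"); s=grab("side","s12")
crop(w,240,180,400,300,5,"c_w12"); crop(s,255,100,355,225,4.5,"c_s12")
from station import r
s=r.state();print(s["eef_pos"],s["tcp_rot"],s["wrist_force"],s["ft_torque"],s["opening"])
E
```

```text
clock: 11.55
eef_pos: [0.4968, 0.0894, 0.1111]
tcp_rot: [3.1, -0.498, -0.003]
wrist_force: [0.2, -0.9, -0.5]
opening: 0.698
[0.497774   0.08985527 0.1125655 ] [ 3.10133279e+00 -4.98876130e-01 -8.49952174e-05] [0.17869746 0.79234714 0.64902505] [ 0.01092545 -0.01135033  0.06021936] 0.6978005088982631
```

View pics/c_w12.png

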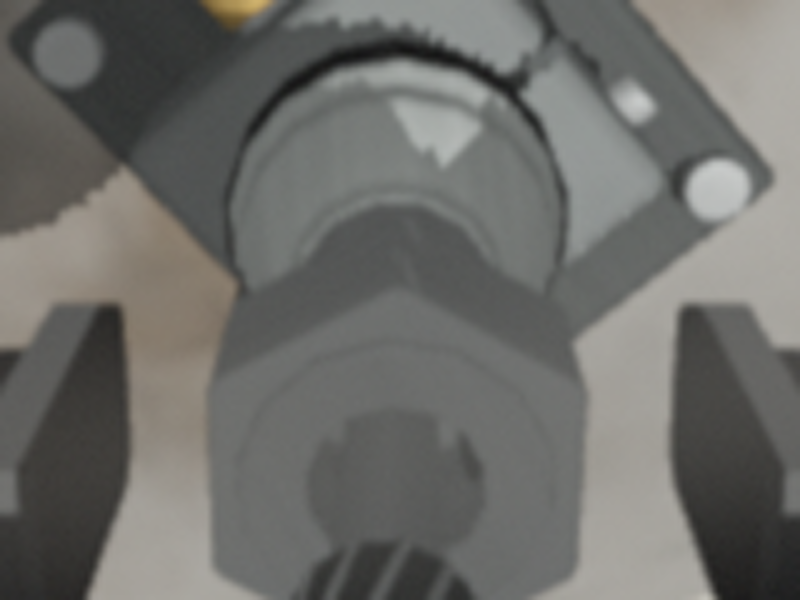

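View pics/c_s12.png

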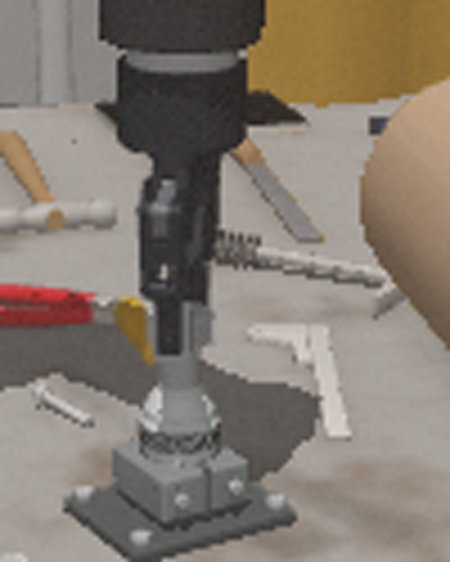

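```bash
cat > t.py <<'E'
from station import r
import numpy as np
s=r.state();print("t",np.round(s["ft_torque"],3),"f",np.round(s["wrist_force"],1),"p",np.round(s["eef_pos"],4),"yaw",round(float(np.degrees(2*np.arctan2(s["tcp_rot"][1],s["tcp_rot"][0]))),2),"op",round(s["opening"],3))
E
python3 -m jog '[[[-0.1,0,0,0,0,0,0],[0.1,0,0,0,0,0,0],[0.3,0,0,0,0,0,0],[0.5,0,0,0,0,0,0],[1,0,0,0,0,0,0]]]' 50; python3 t.py; for i in 1 ; do python3 -m jog '[[[1,0,0,0,0,0,0]]]'>/dev/null; python3 t.py; done; python3 -m jog '[[[1,0,0,0,0,0,0]]]'>/dev/null; python3 t.py
```

```text
clock: 12.15
eef_pos: [0.4978, 0.0896, 0.1133]
tcp_rot: [3.101, -0.5, 0.001]
wrist_force: [-0.8, -1.7, 6.1]
opening: 0.409
t [-0.792  0.583 -0.142] f [-0.8 -1.7  6.1] p [0.4978 0.0896 0.1133] yaw -18.33 op 0.409
t [-0.813  0.557 -0.099] f [-1.2 -2.6  6.3] p [0.4978 0.0896 0.1133] yaw -18.33 op 0.408
t [-0.838  0.594 -0.102] f [-1.1 -1.3  5.2] p [0.4978 0.0896 0.1133] yaw -18.33 op 0.413
```

```bash
python3 -m jog '[[[1,0,0,0,0,0,-0.4],[1,0,0,0,0,0,-0.8],[1,0,0,0,0,0,-1.2]]]'>/dev/null; python3 t.py;  python3 -m jog '[[[1,0,0,0,0,0,-0.4]]]'>/dev/null; python3 t.py; python3 -m jog '[[[1,0,0,0,0,0,-0.4]]]'>/dev/null; python3 t.py
```

```text
t [-1.094  0.545  0.145] f [-1.6 -2.5  6.2] p [0.4977 0.0894 0.1133] yaw -25.6 op 0.409
t [-1.186  0.591  0.178] f [-2.  -2.9  5.9] p [0.4977 0.0894 0.1133] yaw -28.0 op 0.411
t [-1.303  0.644  0.178] f [-2.5 -3.6  5.2] p [0.4977 0.0893 0.1133] yaw -30.4 op 0.412
```

```bash
python3 -m jog '[[[1,0,0,0,0,0,-0.4],[1,0,0,0,0,0,-0.8],[1,0,0,0,0,0,-1.2]]]'>/dev/null; python3 t.py;  python3 -m jog '[[[1,0,0,0,0,0,-0.3]]]'>/dev/null; python3 t.py; python3 -m jog '[[[1,0,0,0,0,0,-0.3]]]'>/dev/null; python3 t.py; python3 -m jog '[[[1,0,0,0,0,0,-0.3]]]'>/dev/null; python3 t.py
```

```text
t [-1.545  0.734  0.165] f [-2.3 -3.5  6.3] p [0.4975 0.0891 0.1133] yaw -37.6 op 0.413
t [-1.54   0.755  0.164] f [-1.4 -4.4  6.8] p [0.4975 0.0891 0.1133] yaw -39.4 op 0.41
t [-1.61   0.779  0.181] f [-2.7 -4.9  6.6] p [0.4975 0.089  0.1133] yaw -41.18 op 0.413
t [-1.662  0.831  0.16 ] f [-2.7 -4.9  7. ] p [0.4975 0.089  0.1133] yaw -42.98 op 0.413
```

```bash
python3 -m jog '[[[1,-0.01,-0.02,0,0,0,-0.25]]]'>/dev/null; python3 t.py;  python3 -m jog '[[[1,0,0,0,0,0,-0.25]]]'>/dev/null; python3 t.py; python3 -m jog '[[[1,0,0,0,0,0,-0.25]]]'>/dev/null; python3 t.py; python3 -m jog '[[[1,0,0,0,0,0,-0.25]]]'>/dev/null; python3 t.py
```

```text
t [-0.088  0.761  0.184] f [-2.3 -0.8  6.1] p [0.4974 0.0889 0.1133] yaw -44.48 op 0.409
t [-0.816  0.786  0.158] f [-2.3 -1.6  5.6] p [0.4974 0.0889 0.1133] yaw -45.96 op 0.414
t [-0.84   0.802  0.191] f [-2.8 -2.5  5.9] p [0.4973 0.0889 0.1133] yaw -47.47 op 0.412
t [-0.907  0.945  0.156] f [-2.1 -2.5  6.9] p [0.4973 0.0889 0.1133] yaw -48.97 op 0.409
```

```bash
python3 -m jog '[[[1,0,0,0,0,0,-0.25]]]'>/dev/null; python3 t.py;  python3 -m jog '[[[1,0,0,0,0,0,-0.25]]]'>/dev/null; python3 t.py; python3 -m jog '[[[1,0,0,0,0,0,-0.25]]]'>/dev/null; python3 t.py; python3 -m jog '[[[1,0,0,0,0,0,-0.25]]]'>/dev/null; python3 t.py
```

```text
t [-0.92   0.928  0.176] f [-2.5 -1.5  6.9] p [0.4973 0.0888 0.1133] yaw -50.47 op 0.409
t [-0.984  0.968  0.18 ] f [-3.  -2.   5.6] p [0.4972 0.0888 0.1133] yaw -51.97 op 0.412
t [-0.981  0.987  0.155] f [-2.2 -3.1  7.3] p [0.4972 0.0888 0.1133] yaw -53.47 op 0.41
t [-1.007  1.111  0.179] f [-3.1 -2.5  6.2] p [0.4972 0.0887 0.1133] yaw -54.97 op 0.411
```

```bash
python3 -m jog '[[[1,0,0,0,0,0,-0.25]]]'>/dev/null; python3 t.py;  python3 -m jog '[[[1,0,0,0,0,0,-0.25]]]'>/dev/null; python3 t.py; python3 -m jog '[[[1,0,0,0,0,0,-0.25]]]'>/dev/null; python3 t.py; python3 -m jog '[[[1,0,0,0,0,0,-0.25]]]'>/dev/null; python3 t.py
```

```text
t [-1.043  1.093  0.172] f [-2.9 -2.3  7.3] p [0.4971 0.0887 0.1133] yaw -56.47 op 0.412
t [-1.021  1.181  0.172] f [-3.  -2.9  7.1] p [0.4971 0.0887 0.1133] yaw -57.97 op 0.41
t [-1.009  1.236  0.08 ] f [-3.3 -2.8  6.3] p [0.497  0.0887 0.1133] yaw -59.47 op 0.412
t [-1.003  1.279  0.174] f [-2.4 -2.7  7.5] p [0.497  0.0887 0.1133] yaw -60.97 op 0.41
```

```bash
python3 -m jog '[[[1,-0.02,-0.01,0,0,0,-0.25]]]'>/dev/null; python3 t.py;  python3 -m jog '[[[1,0,0,0,0,0,-0.25]]]'>/dev/null; python3 t.py; python3 -m jog '[[[1,0,0,0,0,0,-0.25]]]'>/dev/null; python3 t.py
```

```text
t [-0.883 -0.019  0.175] f [ 0.5 -2.3  3.9] p [0.4969 0.0886 0.1133] yaw 297.54 op 0.412
t [-1.087  0.631  0.146] f [-1.  -2.9  6.2] p [0.4969 0.0886 0.1133] yaw 296.02 op 0.411
t [-1.142  0.741  0.137] f [-2.2 -3.2  7.6] p [0.4969 0.0886 0.1133] yaw -65.48 op 0.411
```

```bash
python3 -m jog '[[[1,0,0,0,0,0,-0.25]]]'>/dev/null; python3 t.py;  python3 -m jog '[[[1,0,0,0,0,0,-0.25]]]'>/dev/null; python3 t.py
```

```text
t [-1.091  0.813  0.207] f [-2.7 -2.1  8.1] p [0.4968 0.0886 0.1133] yaw -66.98 op 0.41
t [-1.074  0.917  0.15 ] f [-2.2 -3.7  6.6] p [0.4968 0.0886 0.1133] yaw -68.49 op 0.408
```

```bash
python3 -m jog '[[[1,0,0,0,0,0,-0.25]]]'>/dev/null; python3 t.py;  python3 -m jog '[[[1,0,0,0,0,0,-0.25]]]'>/dev/null; python3 t.py
```

```text
t [-1.131  0.949  0.22 ] f [-1.5 -3.3  7.7] p [0.4968 0.0886 0.1133] yaw -69.98 op 0.407
t [-1.042  1.041  0.213] f [-2.4 -2.4  8.4] p [0.4967 0.0885 0.1133] yaw -71.48 op 0.41
```

```bash
python3 -m jog '[[[1,0,0,0,0,0,-0.15]]]'>/dev/null; python3 t.py;  python3 -m jog '[[[1,0,0,0,0,0,-0.1]]]'>/dev/null; python3 t.py
```

```text
t [-1.117  1.071  0.213] f [-3.1 -2.7  7.9] p [0.4967 0.0885 0.1132] yaw -72.38 op 0.413
t [-1.064  1.064  0.259] f [-2.  -2.8  7.9] p [0.4967 0.0885 0.1133] yaw -72.96 op 0.409
```

```bash
python3 -m jog '[[[1,0,0,0,0,0,-0.15]]]'>/dev/null; python3 t.py;  python3 -m jog '[[[1,0,0,0,0,0,-0.1]]]'>/dev/null; python3 t.py
```

```text
t [-1.073  1.13   0.208] f [-3.8 -3.7  9.1] p [0.4967 0.0885 0.1133] yaw -73.84 op 0.411
t [-1.024  1.177  0.246] f [-2.9 -3.6  9.6] p [0.4966 0.0885 0.1133] yaw -74.45 op 0.407
```

```bash
python3 -m jog '[[[1,0,0,0,0,0,-0.15]]]'>/dev/null; python3 t.py;  python3 -m jog '[[[1,0,0,0,0,0,-0.15]]]'>/dev/null; python3 t.py
```

```text
t [-1.049  1.158  0.273] f [-3.3 -3.5  8.9] p [0.4966 0.0885 0.1133] yaw -75.34 op 0.412
t [-1.059  1.186  0.278] f [-3.4 -3.8  8.8] p [0.4966 0.0885 0.1133] yaw -76.25 op 0.409
```

```bash
python3 -m jog '[[[1,0,0,0,0,0,-0.15]]]'>/dev/null; python3 t.py;  python3 -m jog '[[[1,0,0,0,0,0,-0.15]]]'>/dev/null; python3 t.py
```

```text
t [-1.002  1.281  0.33 ] f [-4.4 -3.4  9. ] p [0.4966 0.0885 0.1133] yaw -77.15 op 0.41
t [-1.005  1.35   0.255] f [-4.3 -3.   9.3] p [0.4965 0.0885 0.1133] yaw -78.05 op 0.414
```

```bash
python3 -m jog '[[[1,0,0,0,0,0,-0.15]]]'>/dev/null; python3 t.py;  python3 -m jog '[[[1,0,0,0,0,0,-0.1]]]'>/dev/null; python3 t.py; for k in 1; do python3 -m jog '[[[1,0,0,0,0,0,0]]]'>/dev/null; python3 t.py; done; python3 -m jog '[[[1,0,0,0,0,0,0]]]'>/dev/null; python3 t.py; python3 -m jog '[[[1,0,0,0,0,0,0]]]'>/dev/null; python3 t.py
```

```text
t [-1.015  1.375  0.311] f [-3.9 -2.4  8.8] p [0.4965 0.0885 0.1133] yaw -78.95 op 0.411
t [-1.025  1.378  0.324] f [-3.3 -2.8  8.7] p [0.4965 0.0885 0.1133] yaw -79.55 op 0.417
t [-1.003  1.322  0.111] f [-3.6 -3.   9.6] p [0.4965 0.0885 0.1133] yaw -79.54 op 0.411
t [-1.031  1.342  0.17 ] f [-3.3 -2.2  8.7] p [0.4965 0.0885 0.1132] yaw -79.53 op 0.411
t [-0.997  1.298  0.049] f [-3.9 -4.1  8.5] p [0.4965 0.0885 0.1132] yaw -79.53 op 0.408
```

```bash
python3 -m jog '[[[0.6,0,0,0,0,0,0],[0.3,0,0,0,0,0,0],[0,0,0,0,0,0,0],[-0.4,0,0,0,0,0,0],[-0.4,0,0,0,0,0,0]]]'; python3 -m jog '[[[-0.4,0,0,0.5,0,0,0],[-0.4,0,0,1.3,0,0,0],[-0.4,0,0,2.1,0,0,0],[-0.4,0,0,2.9,0,0,0],[-0.4,0,0,3.7,0,0,0]]]';  python3 -m jog '[[[-0.4,0,0,0,0,0,0],[-0.4,0,0,0,0,0,0]]]'; python3 - <<'E'
from h import *
w=grab("wrist","w13"); s=grab("side","s13")
crop(w,250,150,390,255,5,"c_w13"); crop(s,255,100,375,310,2.8,"c_s13")
E
python3 t.py
```

```text
clock: 17.15
eef_pos: [0.4968, 0.0891, 0.1124]
tcp_rot: [-2.414, 2.01, 0.0]
wrist_force: [-0.1, 0.8, -0.2]
opening: 0.701
clock: 17.65
eef_pos: [0.4966, 0.0891, 0.2243]
tcp_rot: [-2.414, 2.01, 0.0]
wrist_force: [-0.3, 0.9, 0.2]
opening: 0.698
clock: 17.85
eef_pos: [0.4968, 0.0892, 0.2236]
tcp_rot: [-2.414, 2.009, -0.0]
wrist_force: [0.0, -0.7, -0.6]
opening: 0.705
t [-0.004 -0.03  -0.004] f [-0.2 -0.8 -0.4] p [0.4962 0.0888 0.2226] yaw -79.56 op 0.705
```

View pics/c_w13.png

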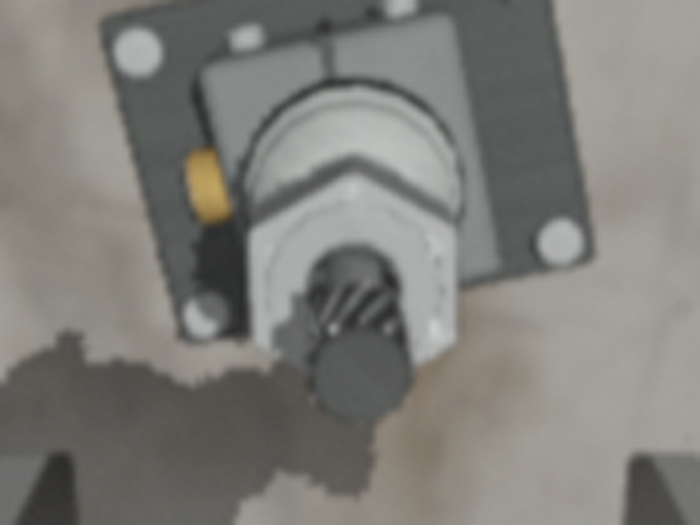

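View pics/c_s13.png

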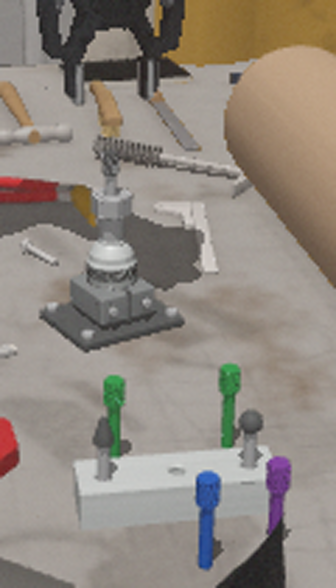

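```bash
python3 - <<'E'
from h import *
w=load("w13");s=load("s13")
crop(s,270,140,320,190,11,"c_s13b")
u,v=250+361/5,150+373/5
for z in (.170,.174,.177,.18,.184): 
    p=onz(w,u,v,z); print(z,p,onz(w,250+312/5,v,z)-onz(w,250+412/5,v,z),proj(s,p))
print(proj(s,[.4968,.0893,.137]))
E
```

```text
0.17 [0.49475935 0.09254842 0.17      ] [0.01484525 0.0027444  0.        ] [293.08208023 156.12369394]
0.174 [0.49507198 0.09105485 0.174     ] [0.0145413  0.00268821 0.        ] [293.27306759 154.84716327]
0.177 [0.49530646 0.08993468 0.177     ] [0.01431334 0.00264607 0.        ] [293.41695329 153.88545297]
0.18 [0.49554094 0.0888145  0.18      ] [0.01408538 0.00260392 0.        ] [293.56139557 152.9200226 ]
0.184 [0.49585358 0.08732094 0.184     ] [0.01378143 0.00254773 0.        ] [293.75485666 151.6269579 ]
[294.03962368 168.23625746]
```

View pics/c_s13b.png

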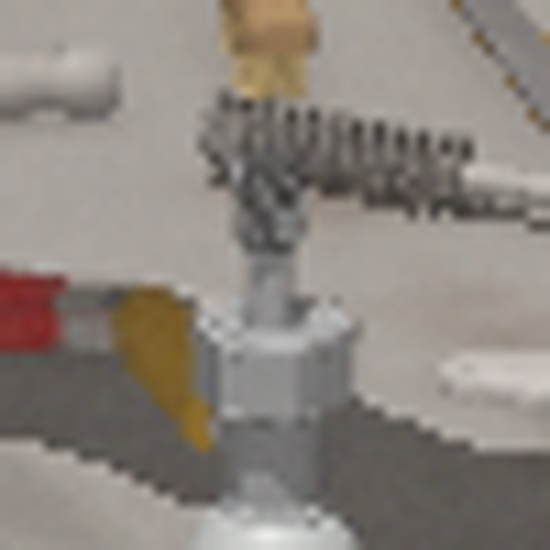

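```bash
python3 -c "
from station import r
print(r.sign_off()); print(r.state()['clock'])"
```

```text
the job is handed in; nothing more can be done
None
the job is handed in; nothing more can be done
```

The cylindrical burr is seated in the collet and clamped, and I handed the job in at about 18 s of the 67 s allowed.

- **Picking:** I took the burr from the rack's middle hole.
- **Insertion:** My first alignments over the mouth were up to about 4 mm off in x and 1 mm in y. I corrected them from the wrist and side views before going in. The shank then passed the jaws without touching. The balls dragged at 5 to 9 N, and the stop was felt at TCP z = 0.1504. The peak wrist force was 27 N, so I estimate about 22 N on the stop.
- **Tightening:** I turned the nut about 61° clockwise. The torque ran at about 0.17 N m while free, started to rise after roughly 50°, and I stopped at 0.31 to 0.32 N m, a rise of about 0.15. After that I let go and lifted clear.

**Last checks:**
- **Contact:** wrist force and moment were near zero, so the arm touched nothing.
- **Nut:** it stayed where I left it.
- **Burr:** it looks upright in the mouth. Its head top measures z ≈ 0.179, about 32 mm deep, against 33.5 mm expected from the felt stop. The side view suggested about 36 mm. I can therefore confirm seating by vision only to a few millimetres, and rely on the felt stop for the rest.
- **Other parts:** the cone burr, ball burr and bolt look unmoved in the side view. I did not measure them.
- **Jaw force:** I had no direct reading and inferred it from the torque rise. Single torque readings scattered by about ±0.04 N m.

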